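Load the brass sample shuttle under the detector

ROBOT

A 7-joint arm with a two-finger parallel gripper is mounted at the origin on the work surface. World frame = base frame: x ahead of the robot, y to its left, z up, the work surface at z = 0. Lengths are in mm, angles in rad, forces in N, time in s.
With the tool pointing down it reaches from about 400 to 875 mm from the base axis. Payload 4.4 kg.
Tool frame: the origin (TCP) lies between the finger pads; the fingertips stand 11 mm ahead of it and the grasp point (between the pads) lies 8 mm behind it; x points along the fingers, y is the direction in which the jaws open and shut, and the axes are right-handed (so a half turn about x gives the same grasp; the last joint's range is limited). The gripper opens to 85 mm and grips with 20 to 120 N. Pads are 22 mm wide; open, the fingers measure 114 mm over their backs; the gripper's body (76 mm by 85 mm) begins 54 mm behind the grasp point. The pads swing forward as they close: fully open they stand 13 mm farther back than shut.
Start: joints at [1.206, 0.628, 0.038, 1.517, -0.027, 0.996, -0.02], TCP at [191.37, -621.205, 242.313] pointing down, gripper open.
Joint ranges: [-3.06, 3.06], [-0.37, 2.12], [-1.25, 1.32], [0.18, 2.47], [-1.1, 4.24], [0.23, 1.98], [-2.94, 2.94]. Speed limits (rad/s): [2.57, 2.57, 3.14, 3.14, 3.14, 3.14, 3.14].

INTERFACE

Orientations are given as [roll, pitch, yaw] about the fixed x, y, z axes, in that order (R = Rz(yaw) Ry(pitch) Rx(roll)).
In Python, from rig import arm gives the robot as it stands.
- The arm moves only by the tool play_rows, never from a script. Its argument "steps" is a list of rows, each a list of 7 numbers: the turn, a rotation vector about the tool's x, y, z in rad, then the shift along the tool's x, y, z in cm, then the opening, from 0 (shut) to 1 (fully open). A call has 1 to 5 rows; each row is the pose to reach, as a shift and turn from the pose commanded when the call began, along the tool's axes at that moment; what a row does not reach only later rows make up. A row lasts 1/10 s, in which the tool goes at most 50 mm and 8.59 degrees, less where a joint would pass 70% of its speed; a pose out of reach is approached as far as the arm can. A call with a gripper value outside its range is refused whole. The fingers move at their own pace and stop on an object; "force" is the grip in N (left out, the last holds). Time passes only in rows, so rows that repeat a pose let the fingers close. It gives the time, the measured TCP pose, the force and the opening at its end, in the units of the state.
- arm.observe(): the state, without advancing time (a new reading comes with each control period).
- arm.camera(name): name is "scene" or "side" or "wrist"; returns a dict with "pixels" (400x640x3 uint8, red, green, blue), "K" (3x3 intrinsics, pixels), "R" (3x3) and "t" (3): a world point X has camera coordinates R X + t. Camera axes: x right, y down, z forward; pixel columns grow to the right and rows downward; lengths in mm; the calibration is good to about 2 mm. A picture is of the moment at which its call begins. There is no depth.
- arm.sign_off(): hands the job in, once; it reports no verdict.
The state is a dict: "t": time; "joints": joint angles; "qvel": joint speeds; "tau": joint torques, N m; "tool_pos": TCP position; "ee_rot": TCP orientation; "contact_force": force on the tool from outside, world axes, zero at the start; "torque": the same for the moment, N m; "width": opening from 0.0 (shut) to 1.0 (fully open).
Only numpy, scipy, OpenCV 4.12 (cv2) and the standard library are available. Lean on these libraries where they do the work, as an engineer would, in place of code of your own. Each camera call takes 0.05 s, during which the arm holds its last target.

TASK

Take the brass sample shuttle out of the blue tray and lay it flat on the station's bare loading deck in front of the white detector bridge, sample end towards the tunnel, and let go of it there. Then push it by its tail into the tunnel under the bridge until it is fully home against the end stop, with its sample beneath the detector head. Do not drop or fling the shuttle, do not touch the bridge, and leave the other parts in the tray as they lie.

Things in the scene. Friction and masses are not known exactly. Their poses are not given: they have to be found in the camera images.
- shuttle: the brass sample shuttle to be loaded: flat bar 90 mm long (own x), 36 wide (y), 12 thick, with a fixed black sample button 24 mm across, 5 mm high, centred 25 mm from the middle towards the +x (sample) end; -x end = tail. Origin: centre of the underside. 0.18 to 0.37 kg. Starts flat on the tray floor, sample end away from the robot (+x within 45 degrees of world +x)
- shuttle_sample (a point): the point on the shuttle's top face at the centre of its black sample button: 25 mm ahead of the shuttle's origin along its +x and 12 mm above its underside
- tray: fixed blue open tray, 190 mm (own x) by 280 mm (own y), walls 22 mm high and 5 mm thick, floor 5 mm thick; origin at the centre of its underside, on the table. It holds the brass shuttle and the bystanders listed. It may stand left or right of the robot's centre line, the station on the other side
- station: fixed aluminium loading station. Origin on the table under the centre of the bare loading deck; own +x runs from the deck into the tunnel (world +x within 20 degrees). Its plate is 12 mm thick (deck top 12 mm above the origin), 120 mm wide, from x = -95 to +150 mm; bare up to x = 34 mm. A yellow line across it at x = 35 mm marks where the tail end stands when the shuttle is fully home
- mouth (a point): middle of the tunnel's mouth at deck height, x = 65 mm in the station's frame, where the bridge begins. Steel guides 12 mm high stand on the deck: a flared lead-in from x = 34 mm (about 64 mm wide there) narrows to 40 mm at the mouth; straight guides 40 mm apart go on to the stop
- stop (a point): foot of the face of the rigid dark end stop, at deck height, x = 125 mm in the station's frame; 14 mm high; the shuttle's front end must come up against it
- bridge: the white detector bridge, fixed on the station, same origin and axes as station: it spans the guides from x = 65 to 140 mm, 112 mm wide (y), its underside 22 mm and its top 36 mm above the deck (34 and 48 mm above the origin); on it a steel detector head 44 mm across at x = 105 mm, rising to 92 mm above the origin. Must not be touched
- focus (a point): the point on the deck directly under the detector head, where the sample must come: x = 105 mm, y = 0, 12 mm above the origin of the station
- spare: the spare aluminium (silver-grey) shuttle, a bystander in the tray: same size and shape as the brass one, origin at the centre of its underside
- stub_a: bystander in the tray: steel pin stub, disc 25 mm across and 8 mm high with an 8 mm pin on top, 18 mm high in all; origin under its centre
- stub_b: bystander in the tray: a second pin stub like stub_a
- collar: bystander in the tray: copper ring 26 mm across and 12 mm high; origin under its centre
Not all that is in view belongs to the job. Of the things like the shuttle, leave any that is green, orange or red; of the rest the larger one is meant.

How it is judged (in metres and radians):
On the way:
1. the brass shuttle lies flat on the bare deck in front of the bridge, its sample end towards the tunnel (within 17 degrees), its sample still outside the bridge, and the fingers have let go of it (angle between shuttle's own z axis and vertical below 0.06 rad and angle between the x axis of shuttle and the x axis of station, either way round below 0.3 rad and z of shuttle in the frame of station between 0.009 and 0.015 m and x of shuttle_sample in the frame of station below 0.055 m and x of shuttle in the frame of station above -0.075 m and x of focus in the frame of shuttle above 0.03 m and y of shuttle in the frame of station between -0.03 and 0.03 m and contact force between the fingers and shuttle below 0.2 N and linear speed of shuttle below 0.02 m/s), for 0.2 s.
At the end, for the whole second after the job is handed in: the brass shuttle rests flat on the deck inside the tunnel against the end stop, sample end first: its sample centre within 4 mm (horizontally) of the point under the detector head, its length within 0.08 rad of the tunnel's, its underside within 3 mm of the deck, at rest (horizontal distance between shuttle_sample and focus below 0.004 m and angle between the x axis of shuttle and the x axis of station, either way round below 0.08 rad and z of shuttle in the frame of station between 0.009 and 0.015 m and angle between shuttle's own z axis and vertical below 0.06 rad and linear speed of shuttle below 0.01 m/s); the robot touches nothing.
It fails at once if the detector bridge is touched (more than 2 N) (contact force between anything else and bridge above 2 N).
It fails at once if the shuttle is dropped, thrown or flicked: it moves faster than 0.5 m/s while no finger touches it (linear speed of shuttle above 0.5 m/s and contact force between the fingers and shuttle below 0.05 N).
It fails at once if another part in the tray is displaced by more than 20 mm (distance of any of spare, stub_a, stub_b, collar from where it was at the start of the episode above 0.02 m).
It also fails if it takes over 56 s, if anything falls off the work surface, if the arm or the gripper's body presses on something with over 40 N, if the wrist force passes 120 N, or if a joint passes its speed limit or range.

## Working session

There is one attempt and no reset: what is moved stays moved. The work goes in short steps, Python scripts to look and compute and a tool call to move; the robot and the scene stay as the last step left them, time stands still between calls to the robot, and variables do not carry over. Pictures are saved under pics/ and viewed, and the job is handed in when it is done.

Besides the shell and the picture viewer there is one more tool, called after "Request:" as name(argument=value, ...) on one line, values as JSON. play_rows: Moves the arm, as the interface text tells. Its arguments: {"type":"object","properties":{"steps":{"type":"array","items":{"type":"array","items":{"type":"number"}}},"force":{"type":"number"}},"required":["steps"]}

```bash
ls; mkdir -p pics; python3 - <<'E'
from rig import arm
import cv2
s=arm.observe(); print(s)
import pickle
d={}
for n in ["scene","side","wrist"]:
    c=arm.camera(n); d[n]=c; cv2.imwrite(f"pics/{n}0.png",c["pixels"][:,:,::-1]); print(n,c["K"],c["R"],c["t"])
pickle.dump(d,open("c0.pkl","wb"))
E
```

```text
pics
{'t': 0.0, 'joints': array([ 1.2061854 ,  0.62936602,  0.03843076,  1.51836889, -0.02704791,
        0.99629894, -0.01998503]), 'qvel': array([-0.00076816, -0.00027181, -0.00032495,  0.00016041, -0.00170506,
        0.00055259, -0.00130799]), 'tau': array([-5.09118490e-04, -5.63407660e+01,  1.22583076e+00, -1.93449068e+01,
        1.09753740e-02,  1.04301138e-02, -6.43088910e-06]), 'tool_pos': array([ 191.21777504, -620.60167118,  241.37567982]), 'ee_rot': array([-1.58132344,  1.568872  ,  1.85907807]), 'contact_force': array([-0.50749275,  0.61809233,  0.78272065]), 'torque': array([-0.01487309,  0.0185874 , -0.01375894]), 'width': 0.9981654116206622}
scene [[397.07807994   0.         314.2802178 ]
 [  0.         397.07807994 202.67771588]
 [  0.           0.           1.        ]] [[ 0.55017921  0.83504599  0.00101443]
 [ 0.73742526 -0.48529001 -0.46978462]
 [-0.39179947  0.25921379 -0.88278048]] [-275.61342622 -368.12279443 1076.57823239]
side [[510.07295793   0.         321.31315671]
 [  0.         510.07295793 191.30590208]
 [  0.           0.           1.        ]] [[ 0.99249251 -0.11999513  0.02365979]
 [-0.03798075 -0.48627125 -0.87298209]
 [ 0.11625867  0.86552957 -0.48717808]] [-479.70752299   58.34570874 1077.15691436]
wrist [[354.31252009   0.         318.41954063]
 [  0.         354.31252009 198.72777319]
 [  0.           0.           1.        ]] [[ 0.29349972 -0.95595791 -0.00154544]
 [-0.90767332 -0.27918188  0.31334744]
 [-0.29997842 -0.09056463 -0.9496373 ]] [-648.79315594  -40.14389237  380.964086  ]
```

View pics/scene0.png

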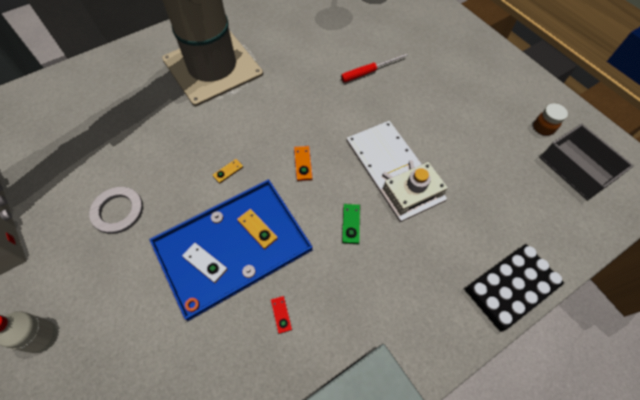

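View pics/side0.png

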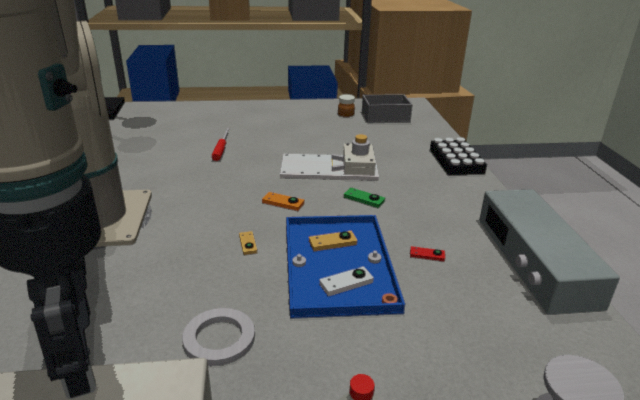

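View pics/wrist0.png

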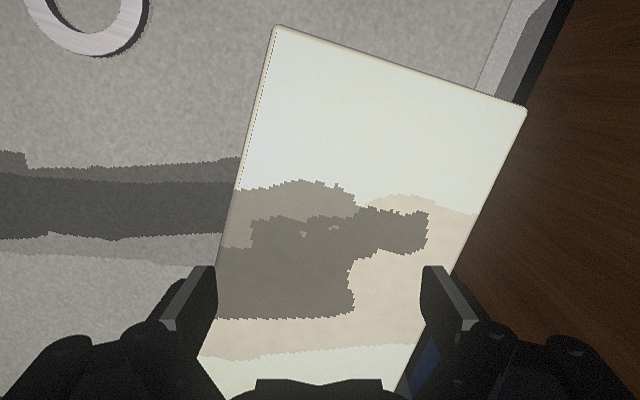

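The scene view shows these shuttle-like things:
- brass in the tray at (257,229)
- small brass outside the tray at (228,171)
- orange at (303,163)
- green at (351,224)
- red at (281,314)
- silver in the tray at (204,262)

The brass one in the tray fits, because it is the larger of the two brass ones. I'll confirm that with an enlarged crop and measure.

```bash
cat > h.py <<'E'
import numpy as np, cv2
def cam(c): 
    K,R,t=[np.array(c[k],float) for k in("K","R","t")]; return K,R,t
def rays(c,uv):
    K,R,t=cam(c); uv=np.atleast_2d(np.array(uv,float))
    d=np.c_[uv,np.ones(len(uv))]@np.linalg.inv(K).T@R
    return -R.T@t,d
def plane(c,uv,z):
    o,d=rays(c,uv); return o+d*((z-o[2])/d[:,2])[:,None]
def tri(c1,p1,c2,p2):
    P=[]
    for c in(c1,c2):
        K,R,t=cam(c); P.append(K@np.c_[R,t])
    X=cv2.triangulatePoints(P[0],P[1],np.array(p1,float).reshape(2,1),np.array(p2,float).reshape(2,1)); return (X[:3]/X[3]).ravel()
def proj(c,X):
    K,R,t=cam(c); q=(np.atleast_2d(X)@R.T+t)@K.T; return q[:,:2]/q[:,2:]
def mask(c,lo,hi):
    return cv2.inRange(cv2.cvtColor(np.ascontiguousarray(c["pixels"]),cv2.COLOR_RGB2HSV),np.array(lo),np.array(hi))
def blobs(m,amin=30):
    cs,_=cv2.findContours(m,cv2.RETR_EXTERNAL,cv2.CHAIN_APPROX_NONE)
    return sorted([c for c in cs if cv2.contourArea(c)>=amin],key=lambda c:-cv2.contourArea(c))
E
python3 - <<'E'
import pickle; from h import *
d=pickle.load(open("c0.pkl","rb"))
s=d["scene"]["pixels"][:,:,::-1]; q=d["side"]["pixels"][:,:,::-1]
a=cv2.resize(s[120:320,150:460],None,fx=2.55,fy=2.55,interpolation=cv2.INTER_CUBIC)[:,:790]
cv2.imwrite("pics/crop1.png",a)
cv2.imwrite("pics/crop2.png",cv2.resize(q[125:325,230:490],None,fx=3,fy=3,interpolation=cv2.INTER_CUBIC)[:600])
for n in("scene","side"):
    c=d[n]
    for name,lo,hi in(("brass",(12,110,110),(28,255,255)),("blue",(105,120,60),(125,255,255))):
        for b in blobs(mask(c,lo,hi),60)[:5]:
            r=cv2.minAreaRect(b); print(n,name,cv2.contourArea(b),np.round(r[0]),np.round(r[1]),plane(c,[r[0]],17 if name=="brass" else 10).round(0))
            if name=="blue": print(plane(c,cv2.boxPoints(r),22).round(0).tolist())
E
```

```text
scene brass 612.5 [257. 228.] [40. 17.] [[ 492. -138.   17.]]
scene brass 491.0 [303. 162.] [33. 16.] [[405.  32.  17.]]
scene brass 489.0 [571.  49.] [171.   4.] [[496. 844.  17.]]
scene brass 284.0 [227. 170.] [11. 30.] [[ 329. -123.   17.]]
scene brass 120.0 [421. 174.] [11. 14.] [[579. 237.  17.]]
scene blue 11875.0 [230. 248.] [ 89. 145.] [[ 497. -205.   10.]]
[[393.0, -344.0, 22.0], [402.0, -41.0, 22.0], [610.0, -69.0, 22.0], [586.0, -342.0, 22.0]]
side brass 829.5 [421.   5.] [10. 98.] [[1482. 2589.   17.]]
side brass 325.0 [333. 239.] [10. 46.] [[ 488. -140.   17.]]
side brass 250.5 [283. 199.] [41. 10.] [[399.  22.  17.]]
side brass 235.0 [247. 242.] [20. 14.] [[ 322. -136.   17.]]
side brass 181.0 [439.  93.] [ 9. 66.] [[995. 737.  17.]]
side blue 10130.0 [345. 265.] [100. 115.] [[ 501. -217.   10.]]
[[401.0, -61.0, 22.0], [645.0, -64.0, 22.0], [573.0, -365.0, 22.0], [389.0, -357.0, 22.0]]
side blue 2023.5 [150.  72.] [55. 46.] [[ -59. 1054.   10.]]
[[-224.0, 1454.0, 22.0], [-21.0, 1450.0, 22.0], [76.0, 690.0, 22.0], [-71.0, 698.0, 22.0]]
side blue 1354.0 [312.  82.] [32. 48.] [[557. 905.  10.]]
[[478.0, 1084.0, 22.0], [673.0, 1077.0, 22.0], [616.0, 683.0, 22.0], [453.0, 691.0, 22.0]]
```

View pics/crop1.png

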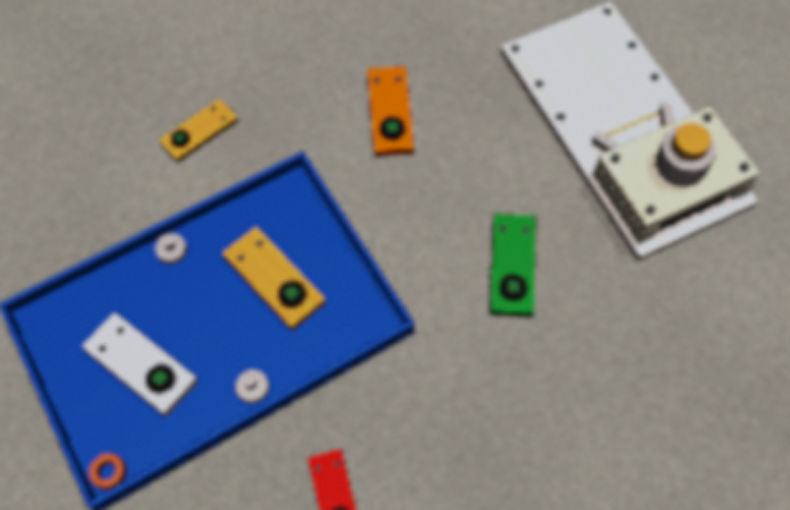

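View pics/crop2.png

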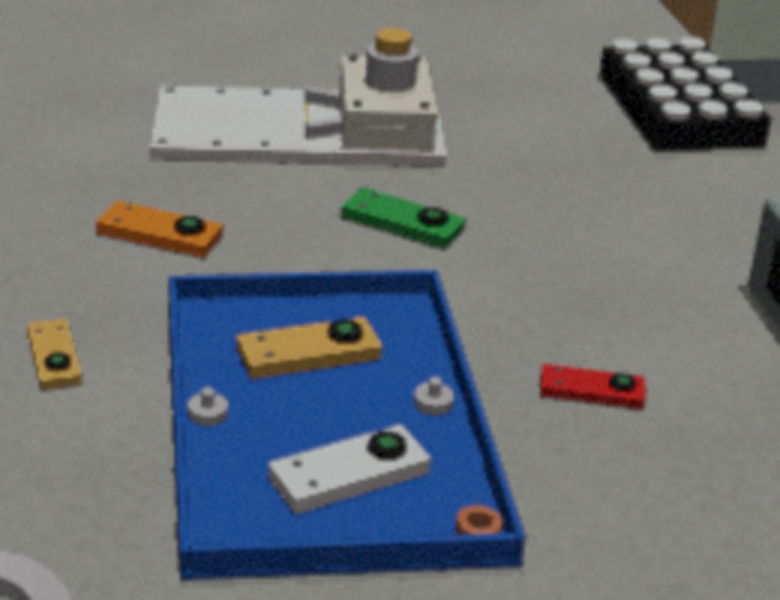

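Confirmed: the large brass bar in the tray, at scene (257,229) and side (333,239), is the shuttle. The other brass one is clearly smaller. Next I'll work out the move to a wrist-camera viewpoint above it.

```bash
cat >> h.py <<'E'
from scipy.spatial.transform import Rotation as Rot
def toolR(s): return Rot.from_euler('xyz',s["ee_rot"]).as_matrix()
def targR(phi): # tool down, jaw axis (tool y) at world angle phi
    x=np.array([0,0,-1.]); y=np.array([np.cos(phi),np.sin(phi),0]); return np.c_[x,y,np.cross(x,y)]
def delta(s,pos,phi):
    R=toolR(s); T=targR(phi)
    return Rot.from_matrix(R.T@T).as_rotvec().round(3), (R.T@(np.array(pos)-s["tool_pos"])/10).round(2)
E
python3 - <<'E'
import pickle; from h import *
from rig import arm
d=pickle.load(open("c0.pkl","rb")); s=arm.observe(); R=toolR(s); print(R.round(3))
K,Rc,t=cam(d["wrist"]); print("cam in tool",(R.T@(-Rc.T@t-s["tool_pos"])).round(0), "fwd in tool",(R.T@Rc[2]).round(2))
a,b=d["scene"],d["side"]
# button points: dark centre;  points from crops
def sc(p): return (150+p[0]/2.55,120+p[1]/2.55)
def sd(p): return (230+p[0]/3,125+p[1]/3)
for n,p,q in(("button",(292,293),(345,328)),("tail hole1",(259,243),(261,338)),("tail hole2",(240,257),(270,353)),("trayNearRight",(303,156),(173,278)),("deck corner",(515,48),(169,90)),("deck corner2",(606,12),(160,142)),("stubA",(170,247),(207,400)),("stubB",(252,385),(434,390)),("collar",(106,469),(480,520)),("spare btn",(160,378),(387,443))):
    print(n,tri(a,sc(p),b,sd(q)).round(0))
E
```

```text
[[-0.     0.294 -0.956]
 [ 0.001 -0.956 -0.294]
 [-1.    -0.001  0.   ]]
cam in tool [-132.   -0.  -81.] fwd in tool [ 0.95 -0.    0.31]
button [ 515. -133.   20.]
tail hole1 [ 458. -133.   16.]
tail hole2 [ 462. -152.   17.]
trayNearRight [406. -59.  18.]
deck corner [422. 152.  58.]
deck corner2 [408. 293. -47.]
stubA [ 418. -196.   14.]
stubB [ 562. -197.   13.]
collar [ 561. -321.   15.]
spare btn [ 520. -254.   20.]
```

```bash
python3 - <<'E'
import pickle; from h import *
from rig import arm
d=pickle.load(open("c0.pkl","rb")); s=arm.observe()
print("bottle cap",tri(d["scene"],(2,318),d["side"],(361,385)).round(0))
print("box",plane(d["side"],[(208,365)],60))
print(delta(s,(490,-137,242),np.radians(-81)),delta(s,(490,-137,150),np.radians(-81)))
E
```

```text
bottle cap [ 454. -576.  119.]
box [[ 274.90210432 -476.57058442   60.        ]]
(array([0.142, 0.   , 0.001]), array([ 1.000e-02, -3.744e+01, -4.279e+01])) (array([0.142, 0.   , 0.001]), array([  9.21, -37.42, -42.79]))
```

Request:
play_rows(steps=[[0.142,0,0,0,-37.4,-42.8,1],[0.142,0,0,0,-37.4,-42.8,1],[0.142,0,0,0,-37.4,-42.8,1],[0.142,0,0,0,-37.4,-42.8,1],[0.142,0,0,0,-37.4,-42.8,1]])

```text
t: 0.65
tool_pos: [323.6, -406.7, 242.2]
ee_rot: [-2.211, 1.571, 1.087]
contact_force: [1.5, -0.9, 0.1]
width: 1.003
```

```bash
python3 - <<'E'
from h import *
from rig import arm
s=arm.observe(); print(s["t"],s["tool_pos"],s["joints"],delta(s,(490,-137,150),np.radians(-81)))
E
```

```text
0.65 [ 323.56129495 -406.68290122  242.22651   ] [ 0.79535367  0.44317368  0.07060464  1.87965409 -0.04160861  0.82022905
 -0.52666966] (array([-0.001, -0.   ,  0.   ]), array([  9.23, -24.04, -20.64]))
```

Request:
play_rows(steps=[[0,0,0,9.2,-24.0,-20.6,0.75],[0,0,0,9.2,-24.0,-20.6,0.75],[0,0,0,9.2,-24.0,-20.6,0.75],[0,0,0,9.2,-24.0,-20.6,0.75],[0,0,0,9.2,-24.0,-20.6,0.75]])

```text
t: 1.15
tool_pos: [449.6, -202.6, 172.0]
ee_rot: [2.586, 1.57, -0.399]
contact_force: [1.2, -0.9, -0.9]
width: 0.745
```

```bash
python3 - <<'E'
from h import *
from rig import arm
s=arm.observe(); print(s["t"],s["tool_pos"],delta(s,(490,-137,150),np.radians(-81)))
E
```

```text
1.15 [ 449.57860427 -202.56896619  172.01196254] (array([-0.001, -0.   , -0.   ]), array([ 2.2 , -5.85, -5.01]))
```

Request:
play_rows(steps=[[0,0,0,2.0,-5.0,-4.4,0.75],[0,0,0,2.0,-5.0,-4.4,0.75],[0,0,0,2.0,-5.0,-4.4,0.75],[0,0,0,2.0,-5.0,-4.4,0.75]])

```text
t: 1.55
tool_pos: [484.1, -148.3, 152.3]
ee_rot: [0.321, 1.57, -2.663]
contact_force: [0.7, -0.4, 0.2]
width: 0.749
```

```bash
python3 - <<'E'
from h import *
from rig import arm
import pickle
c=arm.camera("wrist"); s=arm.observe(); print(s["t"],s["tool_pos"],s["qvel"].round(3))
pickle.dump((c,s),open("w1.pkl","wb")); cv2.imwrite("pics/w1.png",c["pixels"][:,:,::-1])
E
```

```text
1.6 [ 483.84200241 -149.30306219  152.61636658] [ 0.021 -0.01   0.007  0.001 -0.003 -0.002 -0.001]
```

View pics/w1.png

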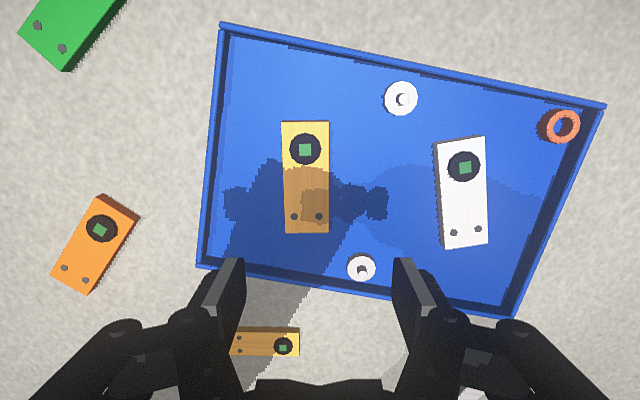

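The wrist view shows the brass shuttle at about (305,177), with its button at (305,149) and tail holes at (294,216) and (319,216). Stubs are at (401,98) and (361,267), and the spare is at (463,190). Now measuring its pose.

```bash
python3 - <<'E'
from h import *
import pickle
c,s=pickle.load(open("w1.pkl","rb")); d=pickle.load(open("c0.pkl","rb"))
m=mask(c,(8,70,50),(32,255,255)); m[:, :240]=0; m[245:]=0
m=cv2.morphologyEx(m,cv2.MORPH_CLOSE,np.ones((5,5)))
b=blobs(m)[0]; print(cv2.contourArea(b))
hull=cv2.convexHull(b)[:,0].astype(float)
P=plane(c,hull,17)[:,:2].astype(np.float32)
r=cv2.minAreaRect(P); bx=cv2.boxPoints(r); print("rect",r, bx.round(1).tolist())
g=cv2.cvtColor(np.ascontiguousarray(c["pixels"]),cv2.COLOR_RGB2GRAY)
sub=((g<45)*255).astype(np.uint8); sub[:, :270]=0; sub[:,340:]=0; sub[:115]=0; sub[170:]=0
b2=blobs(sub)[0]; e=cv2.minEnclosingCircle(b2); print("button",e)
B=plane(c,[e[0]],22); H=plane(c,[(294,216),(319,216)],17); print(B,H)
h=H.mean(0); print("yaw",np.degrees(np.arctan2(*(B-h)[0,1::-1])),np.linalg.norm((B-h)[0,:2]))
# heights by wrist+scene
def sc(p): return (150+p[0]/2.55,120+p[1]/2.55)
print(tri(c,e[0],d["scene"],sc((292,293))),tri(c,(294,216),d["scene"],sc((259,243))),tri(c,(319,216),d["scene"],sc((240,257))), tri(c,(305.5,216),d["scene"],sc((249.5,250))))
print("stubs",plane(c,[(401,98),(361,267)],20))
print("edge dirs",np.degrees(np.arctan2(*(bx[1]-bx[0])[::-1])),np.degrees(np.arctan2(*(bx[2]-bx[1])[::-1])))
E
```

```text
4973.0
rect ((490.58062744140625, -136.706298828125), (89.56037902832031, 35.34321975708008), 9.445782661437988) [[443.5, -126.5999984741211], [449.29998779296875, -161.5], [537.7000122070312, -146.8000030517578], [531.9000244140625, -111.9000015258789]]Traceback (most recent call last):
  File "<stdin>", line 12, in <module>
IndexError: list index out of range
```

```bash
python3 - <<'E'
from h import *
from rig import arm
s=arm.observe(); print(s["t"],s["tool_pos"],delta(s,(490.6,-136.7,50),np.radians(-80.6)))
E
```

```text
1.6 [ 483.84200241 -149.30306219  152.61636658] (array([-0.009,  0.001, -0.001]), array([10.26, -1.15, -0.87]))
```

Request:
play_rows(steps=[[-0.009,0,0,0,-1.15,-0.87,0.65],[-0.009,0,0,5,-1.15,-0.87,0.65],[-0.009,0,0,10.2,-1.15,-0.87,0.65],[-0.009,0,0,10.2,-1.15,-0.87,0.65],[-0.009,0,0,10.2,-1.15,-0.87,0.65]])

```text
t: 2.1
tool_pos: [490.7, -135.5, 50.4]
ee_rot: [-0.376, 1.569, 2.931]
contact_force: [0.9, 0.3, 1.9]
width: 0.653
```

```bash
python3 - <<'E'
from h import *
from rig import arm
import pickle
c=arm.camera("wrist"); s=arm.observe(); print(s["t"],s["tool_pos"],s["qvel"].round(3),delta(s,(490.6,-136.7,17.5),np.radians(-80.6)))
pickle.dump((c,s),open("w2.pkl","wb")); cv2.imwrite("pics/w2.png",c["pixels"][:,:,::-1])
E
```

```text
2.15 [ 492.21319563 -135.89087492   52.09955479] [-0.002 -0.051  0.002 -0.012 -0.002 -0.006  0.   ] (array([ 0.001, -0.002, -0.001]), array([3.46, 0.05, 0.18]))
```

View pics/w2.png

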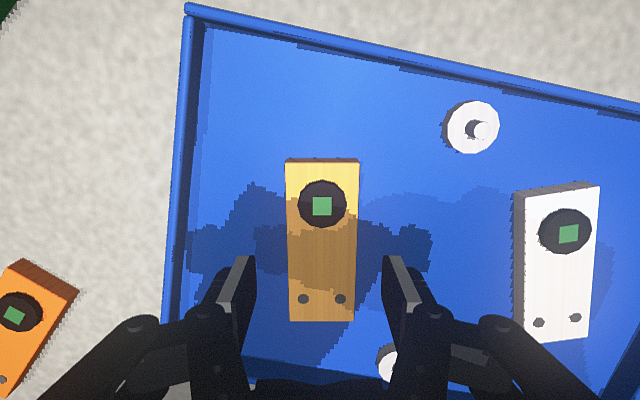

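Brass shuttle is centred between the pads: tail holes at (303,298) and (340,298), fingertips at (246,257) and (388,257). A quick height check from the two wrist positions comes next, then I'll go down.

```bash
python3 - <<'E'
from h import *
import pickle
c1,_=pickle.load(open("w1.pkl","rb"));c2,_=pickle.load(open("w2.pkl","rb"))
for p,q in(((294,216),(303,298)),((319,216),(340,298)),((305,149),(322,204)),((328,121),(359,159))): print(tri(c1,p,c2,q).round(1))
E
```

```text
[ 458.6 -132.    16.4]
[ 461.5 -152.    15.7]
[ 514.5 -133.    18.8]
[ 537.  -147.5    9. ]
```

Request:
play_rows(steps=[[0,0,0,1.5,0.05,0.15,0.65],[0,0,0,2.5,0.05,0.15,0.65],[0,0,0,3.3,0.05,0.15,0.65],[0,0,0,3.3,0.05,0.15,0.65],[0,0,0,3.3,0.05,0.15,0.65]])

```text
t: 2.65
tool_pos: [490.4, -136.1, 18.2]
ee_rot: [2.785, 1.57, -0.19]
contact_force: [-1.1, -0.1, 0.3]
width: 0.649
```

The holes come out at about 16 mm against the nominal 17, and I picked the corner pixel roughly. That agrees, so I'll close.

Request:
play_rows(force=50, steps=[[0,0,0,0,0,0,0.3],[0,0,0,0,0,0,0.3],[0,0,0,0,0,0,0.3],[0,0,0,0,0,0,0.3],[0,0,0,0,0,0,0.3]])

```text
t: 3.15
tool_pos: [490.4, -136.3, 18.4]
ee_rot: [2.666, 1.569, -0.31]
contact_force: [-1.1, -0.4, 6.5]
width: 0.404
```

```bash
python3 - <<'E'
from h import *
from rig import arm
import pickle
c=arm.camera("wrist"); s=arm.observe(); print(s["t"],s["tool_pos"],s["width"],s["contact_force"])
cv2.imwrite("pics/w3.png",c["pixels"][:,:,::-1])
E
```

```text
3.2 [ 490.4195096  -136.26891422   18.37571079] 0.4035199729845667 [-0.21372247  0.12256343  5.69164779]
```

View pics/w3.png

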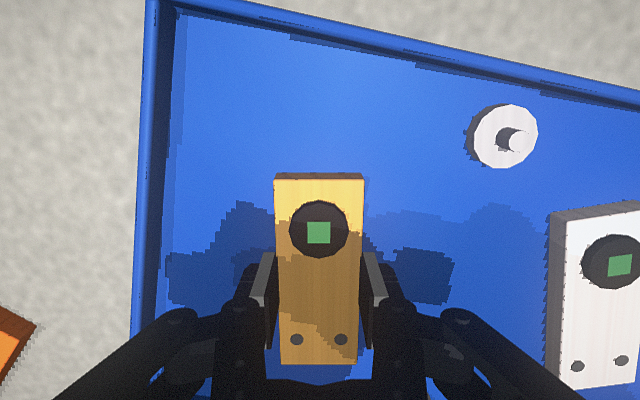

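Gripped: width 0.404 is about 34 mm, and the pads are on both sides of the bar. I'll lift and check that it's held.

Request:
play_rows(force=70, steps=[[0,0,0,-0.5,0,0,0.3],[0,0,0,-2,0,0,0.3],[0,0,0,-5,0,0,0.3],[0,0,0,-9,0,0,0.3],[0,0,0,-11,0,0,0.3]])

```text
t: 3.7
tool_pos: [490.7, -136.2, 130.1]
ee_rot: [2.76, 1.568, -0.216]
contact_force: [0.8, -0.1, -3.2]
width: 0.395
```

```bash
python3 - <<'E'
from h import *
from rig import arm
import pickle
D={n:arm.camera(n) for n in("wrist","scene","side")}; s=arm.observe(); print(s["t"],s["tool_pos"],s["width"],s["contact_force"])
pickle.dump((D,s),open("c4.pkl","wb"))
a=D["wrist"]["pixels"][:,:,::-1]; b=cv2.resize(D["scene"]["pixels"][110:230,330:460,::-1],None,fx=4.5,fy=4.5,interpolation=cv2.INTER_CUBIC)
cv2.imwrite("pics/w4.png",a); cv2.imwrite("pics/s4.png",b)
cv2.imwrite("pics/d4.png",cv2.resize(D["side"]["pixels"][125:190,265:395,::-1],None,fx=6,fy=6,interpolation=cv2.INTER_CUBIC))
E
```

```text
3.85 [ 490.53161786 -136.07627594  128.54570099] 0.3927641750674124 [ 0.24519662 -1.04073057 -3.55872949]
```

View pics/w4.png

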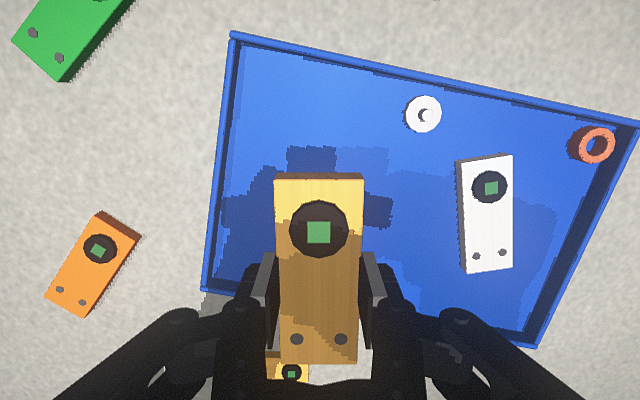

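View pics/s4.png

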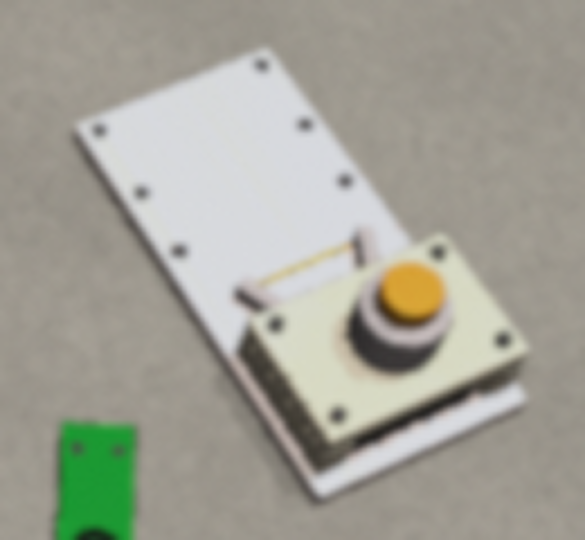

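View pics/d4.png

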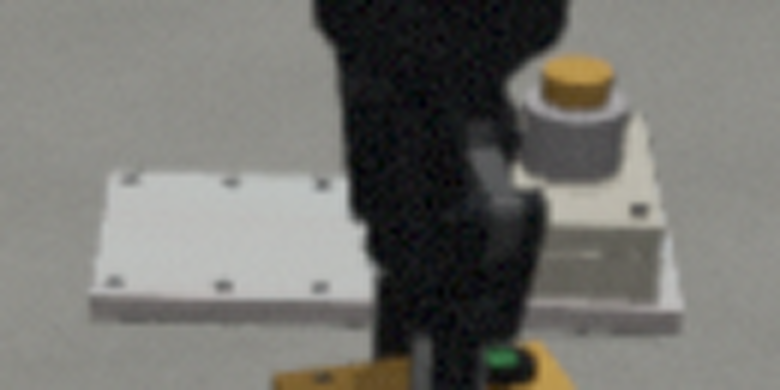

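Held firmly: the button at (319,230) hasn't shifted from the grasp view. Next is the station pose, from screw holes matched in the scene and side pictures.

```bash
python3 - <<'E'
from h import *
import pickle
d=pickle.load(open("c0.pkl","rb")); a,b=d["scene"],d["side"]
sc=lambda p:(330+p[0]/4.5-.4,110+p[1]/4.5-.4); sd=lambda p:(230+p[0]/3-.3,125+p[1]/3-.3)
for p,q in(((99,130),(162,142)),((262,65),(170,90)),((141,192),(216,143)),((305,125),(221,91)),((180,251),(265,143)),((345,181),(266,92))):
    print(tri(a,sc(p),b,sd(q)).round(1),plane(a,[sc(p)],12).round(1),plane(b,[sd(q)],12).round(1))
# plate corners top, scene
C=plane(a,[sc(p) for p in((78,125),(268,48),(318,492),(527,397))],12)[:,:2]; print("corners",C.round(1).tolist())
Y=plane(a,[sc((258,284)),sc((355,243))],12)[:,:2]; print("yellow",Y.round(1))
g=lambda v:np.degrees(np.arctan2(v[1],v[0]))
print(g(C[2]-C[0]),g(C[3]-C[1]),g(C[1]-C[0])-90,np.linalg.norm(C[2]-C[0]),np.linalg.norm(C[1]-C[0]))
yaw=np.radians((g(C[2]-C[0])+g(C[3]-C[1]))/2); X=np.array([np.cos(yaw),np.sin(yaw)]); print("origin",C.mean(0)-27.5*X)
D,s=pickle.load(open("c4.pkl","rb")); c=D["wrist"]; 
zt=s["tool_pos"][2]; 
for off in(-2,0): print("btn",plane(c,[(319,230)],zt+4+off)[0]-s["tool_pos"])
E
```

```text
[409.  167.6  10.8] [[409.  167.4  12. ]] [[409.2 164.5  12. ]]
[421.9 267.5  10.8] [[422.1 267.   12. ]] [[421.9 264.6  12. ]]
[453.4 162.5  10.7] [[453.4 162.2  12. ]] [[453.4 159.4  12. ]]
[466.6 261.1  11.4] [[466.5 261.   12. ]] [[466.6 259.4  12. ]]
[493.8 157.1  11.7] [[493.9 157.   12. ]] [[493.8 156.4  12. ]]
[506.1 255.8  11.4] [[506.4 255.5  12. ]] [[506.  254.6  12. ]]
corners [[400.1, 160.0], [414.7, 277.1], [639.0, 129.2], [655.1, 247.3]]
yellow [[531.4 177.9]
 [539.2 234.9]]
-7.349518612379872 -7.066295997181257 -7.079087180686102 240.8518446958993 117.94536963906812
origin [499.94996434 206.84597896]
btn [23.73723879  3.8765326   2.        ]
btn [24.58003153  4.022895    4.        ]
```

```bash
python3 - <<'E'
from h import *
from rig import arm
s=arm.observe(); print(s["joints"],delta(s,(475,210,130),np.radians(-97.2)))
E
```

```text
[ 0.17644372  0.60062825  0.05753791  2.01692903 -0.06525954  0.52312448
 -1.12449357] (array([ 0.292, -0.003, -0.001]), array([ -0.17, -34.39,  -4.18]))
```

Request:
play_rows(steps=[[0.04,0,0,-0.2,-2.5,-0.3,0.3],[0.08,0,0,-0.2,-6,-0.7,0.3],[0.12,0,0,-0.2,-10,-1.2,0.3],[0.16,0,0,-0.2,-14,-1.7,0.3],[0.2,0,0,-0.2,-18,-2.2,0.3]])

```text
t: 4.35
tool_pos: [480.4, 46.4, 127.8]
ee_rot: [0.242, 1.567, -2.935]
contact_force: [0.7, 0.2, -2.7]
width: 0.396
```

```bash
python3 - <<'E'
from h import *
from rig import arm
s=arm.observe(); print(s["tool_pos"],s["width"],delta(s,(475,210,130),np.radians(-97.2)))
E
```

```text
[480.36521619  46.42678973 127.8105257 ] 0.3957714996086669 (array([ 0.089,  0.003, -0.001]), array([ -0.23, -16.33,   1.13]))
```

Request:
play_rows(steps=[[0.03,0,0,-0.2,-4,0.3,0.3],[0.06,0,0,-0.2,-8,0.6,0.3],[0.09,0,0,-0.2,-12,0.9,0.3],[0.09,0,0,-0.2,-15,1.1,0.3],[0.09,0,0,-0.2,-16.2,1.1,0.3]])

```text
t: 4.85
tool_pos: [474.5, 211.2, 129.6]
ee_rot: [0.081, 1.568, 3.104]
contact_force: [0.3, -0.6, -1.8]
width: 0.401
```

Request:
play_rows(steps=[[0,0,0,0,0,0,0.3],[0,0,0,0,0,0,0.3]])

```text
t: 5.05
tool_pos: [476.0, 205.4, 130.6]
ee_rot: [1.074, 1.568, -2.193]
contact_force: [0.5, -0.7, -3.1]
width: 0.394
```

```bash
python3 - <<'E'
from h import *
from rig import arm
import pickle
D={n:arm.camera(n) for n in("wrist","scene","side")}; s=arm.observe(); print(s["t"],s["tool_pos"],s["width"],s["contact_force"],s["qvel"].round(3),delta(s,(475,210,130),np.radians(-97.2)))
pickle.dump((D,s),open("c5.pkl","wb"))
cv2.imwrite("pics/w5.png",D["wrist"]["pixels"][:,:,::-1])
E
```

```text
5.2 [476.58500338 205.06454278 131.2900922 ] 0.399231468092288 [ 0.18857429  0.13491113 -2.74144404] [-0.003 -0.002 -0.004 -0.006 -0.003 -0.001 -0.003] (array([-0.002,  0.   , -0.001]), array([ 0.13, -0.47,  0.22]))
```

View pics/w5.png

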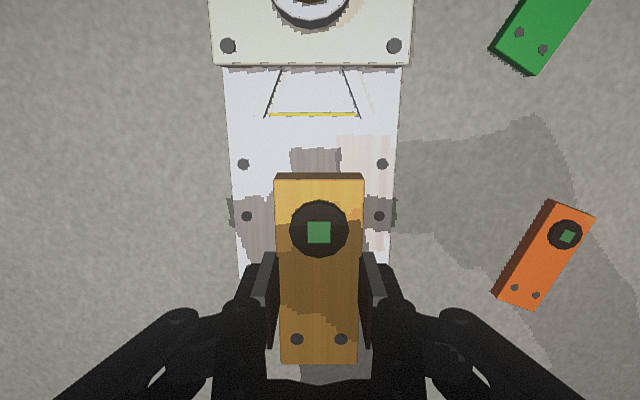

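The wrist view over the deck shows the shuttle held square. The yellow line runs from (266,115) to (359,115), with screws at (243,164), (382,163), (247,216) and (379,216). I'll refine the station pose from these.

```bash
python3 - <<'E'
from h import *
import pickle
D,s=pickle.load(open("c5.pkl","rb")); c=D["wrist"]
im=np.ascontiguousarray(c["pixels"])
m=mask(c,(20,90,90),(34,255,255)); m[130:]=0; m[:100]=0
ys,xs=np.nonzero(m); print(xs.min(),xs.max(),np.polyfit(xs,ys,1),len(xs))
P=plane(c,[(243,164),(382,163),(247,216),(379,216),(xs.min(),ys[xs.argmin()]),(xs.max(),ys[xs.argmax()])],12)[:,:2]; print(P.round(1))
g=lambda v:np.degrees(np.arctan2(v[1],v[0]))
print("line dir",g(P[4]-P[5])-90,"mid",(P[4]+P[5])/2)
print("screw row dirs",g(P[0]-P[1])-90,g(P[2]-P[3])-90,"cl",g((P[0]+P[1]-P[2]-P[3])/2), (P[0]+P[1])/2,(P[2]+P[3])/2)
print(g(P[0]-P[2]),g(P[1]-P[3]))
# plate edges from bright mask
hsv=cv2.cvtColor(im,cv2.COLOR_RGB2GRAY)
for r in(80,100,130,150):
    row=hsv[r].astype(int); xsr=np.nonzero(row>170)[0]; xsr=xsr[(xsr>190)&(xsr<430)]
    p=plane(c,[(xsr.min(),r),(xsr.max()+1,r)],12)[:,:2]; print(r,xsr.min(),xsr.max(),p.round(1).tolist(),p.mean(0).round(1),np.linalg.norm(p[0]-p[1]).round(1))
B=plane(c,[(319,230)],s["tool_pos"][2]+3.6)[0]-s["tool_pos"]; print("btn",B,g(B))
H=plane(c,[(296.5,339),(340.5,339)],s["tool_pos"][2]-1.4)-s["tool_pos"]; print(H)
E
```

```text
269 355 [-9.28883894e-17  1.14000000e+02] 261
[[506.8 256.3]
 [494.8 156.8]
 [466.9 261. ]
 [454.2 162. ]
 [539.8 231.6]
 [532.3 172.8]]
line dir -7.259547290425019 mid [536.03158897 202.24322755]
screw row dirs -6.862586947347751 -7.309705735464576 cl -6.980087425035108 [500.80206204 206.56699457] [460.59007479 211.4902204 ]
-6.762367396821671 -7.193655741247432
80 223 399 [[564.9, 258.5], [550.0, 140.9]] [557.4 199.7] 118.6
100 225 399 [[552.1, 259.9], [537.0, 141.6]] [544.5 200.7] 119.3
130 227 397 [[532.1, 262.7], [516.9, 144.1]] [524.5 203.4] 119.6
150 229 395 [[518.0, 264.2], [503.0, 146.3]] [510.5 205.2] 118.9
btn [24.79070429 -2.73579327  3.6       ] -6.297429028435201
[[-29.25052973  14.36510555  -1.4       ]
 [-31.8144542   -5.41880545  -1.4       ]]
```

```bash
python3 - <<'E'
from h import *
from rig import arm
s=arm.observe(); print(s["tool_pos"],s["width"],delta(s,(476,209.8,35),np.radians(-97.2)))
E
```

```text
[476.58500338 205.06454278 131.2900922 ] 0.399231468092288 (array([-0.002,  0.   , -0.001]), array([ 9.63, -0.48,  0.11]))
```

Request:
play_rows(steps=[[0,0,0,1.5,-0.48,0.1,0.3],[0,0,0,4,-0.48,0.1,0.3],[0,0,0,7,-0.48,0.1,0.3],[0,0,0,9,-0.48,0.1,0.3],[0,0,0,9.6,-0.48,0.1,0.3]])

```text
t: 5.7
tool_pos: [475.2, 210.3, 33.7]
ee_rot: [0.679, 1.567, -2.589]
contact_force: [0.3, -0.9, -2.1]
width: 0.396
```

Request:
play_rows(steps=[[0,0,0,0.2,0,0,0.3],[0,0,0,0.4,0,0,0.3],[0,0,0,0.6,0,0,0.3],[0,0,0,0.6,0,0,0.3]])

```text
t: 6.1
tool_pos: [476.5, 212.5, 30.1]
ee_rot: [-2.591, 1.57, 0.427]
contact_force: [0.1, -0.4, -2.4]
width: 0.395
```

```bash
python3 - <<'E'
from h import *
from rig import arm
import pickle
s=arm.observe(); print(s["t"],s["tool_pos"],s["width"],s["contact_force"],s["qvel"].round(3),delta(s,(476,209.8,25.5),np.radians(-97.2)))
E
```

```text
6.1 [476.49426685 212.48807826  30.11922625] 0.39529548810233905 [ 0.09944772 -0.43482816 -2.4067813 ] [-0.002 -0.001  0.     0.001 -0.002  0.004  0.002] (array([ 0.001, -0.001,  0.001]), array([0.46, 0.27, 0.02]))
```

Request:
play_rows(steps=[[0,0,0,0,0.26,0,0.3],[0,0,0,0.15,0.26,0,0.3],[0,0,0,0.3,0.26,0,0.3],[0,0,0,0.4,0.26,0,0.3],[0,0,0,0.4,0.26,0,0.3]])

```text
t: 6.6
tool_pos: [475.7, 209.8, 25.6]
ee_rot: [-0.299, 1.571, 2.719]
contact_force: [-0.6, 0.8, -0.0]
width: 0.393
```

```bash
python3 - <<'E'
from h import *
from rig import arm
D={n:arm.camera(n) for n in("wrist","side")}
s=arm.observe(); print(s["t"],s["tool_pos"],s["width"],s["contact_force"],delta(s,(476,209.8,25.5),np.radians(-97.2)))
cv2.imwrite("pics/w6.png",D["wrist"]["pixels"][:,:,::-1])
cv2.imwrite("pics/d6.png",cv2.resize(D["side"]["pixels"][115:200,265:395,::-1],None,fx=6,fy=6,interpolation=cv2.INTER_CUBIC))
E
```

```text
6.7 [475.73858184 209.75276542  25.57301852] 0.3928345768438972 [-0.15418618 -0.60215861 -0.3105518 ] (array([ 0.001, -0.   ,  0.   ]), array([ 0.01, -0.01, -0.03]))
```

View pics/d6.png

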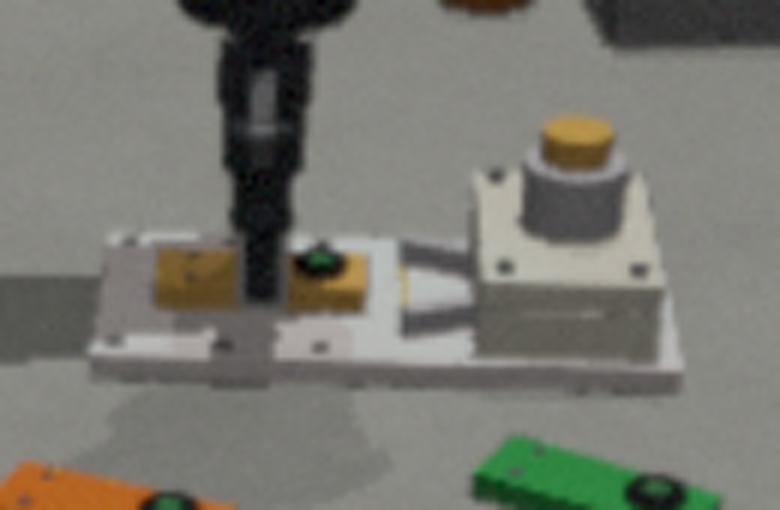

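The load on the wrist has gone from about −2.4 to −0.3 N, so the shuttle is resting on the deck. The side crop shows it flat, with its sample end towards the tunnel. Release gently.

Request:
play_rows(steps=[[0,0,0,0.05,0,0,0.42],[0,0,0,0.05,0,0,0.46],[0,0,0,0.05,0,0,0.52],[0,0,0,0.05,0,0,0.6],[0,0,0,0.05,0,0,0.6]])

```text
t: 7.2
tool_pos: [475.8, 209.8, 25.0]
ee_rot: [-2.708, 1.571, 0.31]
contact_force: [0.2, 0.8, -0.1]
width: 0.599
```

Request:
play_rows(steps=[[0,0,0,-0.5,0,0,0.6],[0,0,0,-3,0,0,0.6],[0,0,0,-6,0,0,0.6],[0,0,0,-8,0,0,0.6],[0,0,0,-8,0,0,0.6]])

```text
t: 7.7
tool_pos: [477.5, 210.5, 107.8]
ee_rot: [-2.582, 1.565, 0.435]
contact_force: [0.7, 0.8, 0.2]
width: 0.598
```

```bash
python3 - <<'E'
from h import *
from rig import arm
import pickle
c=arm.camera("wrist")
s=arm.observe(); print(s["t"],s["tool_pos"],s["width"],s["contact_force"])
cv2.imwrite("pics/w7.png",c["pixels"][:,:,::-1]); pickle.dump((c,s),open("w7.pkl","wb"))
E
```

```text
7.75 [476.59326902 210.19358662 106.38975032] 0.6016478503571898 [ 0.20979509 -0.49929828 -0.36762193]
```

View pics/w7.png

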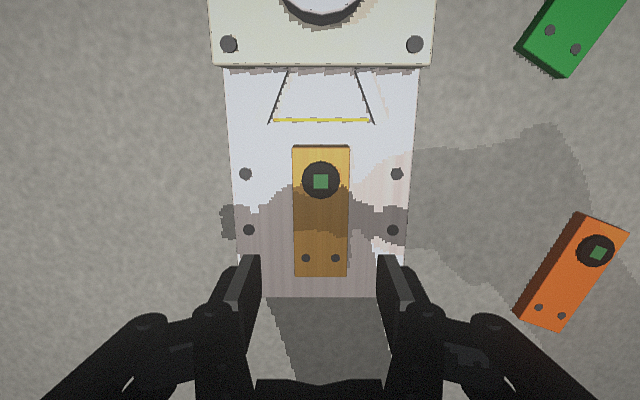

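The shuttle is let go, flat and centred: its axis is at col 321 and the yellow line's middle at col 320. Now its pose and the retreat behind the tail.

```bash
cat >> h.py <<'E'
O=np.array([500.8,206.7]); YAW=np.radians(-7.15); SX=np.array([np.cos(YAW),np.sin(YAW)]); SY=np.array([-SX[1],SX[0]])
def st(P): v=np.atleast_2d(P)[:,:2]-O; return np.c_[v@SX,v@SY].round(1)
def w(x,y,z): return np.r_[O+x*SX+y*SY,z]
E
python3 - <<'E'
from h import *
from rig import arm
import pickle
c,s0=pickle.load(open("w7.pkl","rb"))
m=mask(c,(8,70,50),(32,255,255)); m[:, :270]=0; m[:,380:]=0; m[:140]=0; m[290:]=0
m=cv2.morphologyEx(m,cv2.MORPH_CLOSE,np.ones((5,5))); b=blobs(m)[0]
P=plane(c,cv2.convexHull(b)[:,0].astype(float),24)[:,:2].astype(np.float32)
r=cv2.minAreaRect(P); print(r,st([r[0]]),st(cv2.boxPoints(r)))
print("btn",st(plane(c,[(321,181)],29)),"holes",st(plane(c,[(305.5,257.5),(335,257.5)],24)))
m=mask(c,(20,90,90),(34,255,255)); m[130:]=0; m[:100]=0
ys,xs=np.nonzero(m); print("yellow",st(plane(c,[(xs.min(),ys.mean()),(xs.max(),ys.mean())],12)))
s=arm.observe(); print(s["tool_pos"],st(s["tool_pos"]),delta(s,w(-100,0,80),YAW-np.pi/2))
E
```

```text
((476.4412841796875, 210.00086975097656), (35.830711364746094, 90.61095428466797), 82.79490661621094) [[-24.6   0.2]] [[-69.9 -17.6]
 [ 20.7 -17.7]
 [ 20.7  18.1]
 [-69.9  18.2]]
btn [[-0.7 -0.2]] holes [[-55.7  10.2]
 [-55.7  -9.8]]
yellow [[ 35.1  30.1]
 [ 35.1 -29.8]]
[476.59326902 210.19358662 106.38975032] [[-24.5   0.5]] (array([ 0.001, -0.003,  0.002]), array([2.62, 0.04, 7.56]))
```

Request:
play_rows(steps=[[0,0,0,0,0,2,0],[0,0,0,1,0,5,0],[0,0,0,2.6,0,7.6,0],[0,0,0,2.6,0,7.6,0],[0,0,0,2.6,0,7.6,0]])

```text
t: 8.25
tool_pos: [399.7, 219.0, 78.2]
ee_rot: [0.724, 1.569, -2.541]
contact_force: [0.4, 0.4, -0.9]
width: 0.002
```

Request:
play_rows(steps=[[0,0,0,1,0,0,0],[0,0,0,2,0,0,0],[0,0,0,3,0,0,0],[0,0,0,3,0,0,0]])

```text
t: 8.65
tool_pos: [399.9, 218.5, 47.5]
ee_rot: [0.684, 1.568, -2.582]
contact_force: [0.1, -0.2, -0.0]
width: 0.002
```

```bash
python3 - <<'E'
from h import *
from rig import arm
s=arm.observe(); print(s["t"],s["tool_pos"],s["width"],s["contact_force"],st(s["tool_pos"]),delta(s,w(-98,0.2,27.5),YAW-np.pi/2))
E
```

```text
8.65 [399.91277479 218.53280812  47.46352007] 0.0021912173211535197 [ 0.09490644 -0.22465605 -0.03992871] [[-101.6   -0.8]] (array([-0.   ,  0.002, -0.002]), array([ 2.  , -0.1 , -0.36]))
```

Request:
play_rows(steps=[[0,0,0,1,-0.1,0,0],[0,0,0,2,-0.1,0,0],[0,0,0,2,-0.1,0,0],[0,0,0,2,-0.1,0,0]])

```text
t: 9.05
tool_pos: [400.4, 219.9, 28.9]
ee_rot: [1.435, 1.57, -1.831]
contact_force: [0.6, 0.4, -0.2]
width: -0.003
```

```bash
python3 - <<'E'
from h import *
from rig import arm
c=arm.camera("wrist"); d=arm.camera("side")
s=arm.observe(); print(s["t"],s["tool_pos"],s["width"],s["contact_force"],st(s["tool_pos"]),delta(s,w(-81,0.2,27.5),YAW-np.pi/2),delta(s,w(24,0.2,27.5),YAW-np.pi/2))
cv2.imwrite("pics/w8.png",c["pixels"][:,:,::-1])
cv2.imwrite("pics/d8.png",cv2.resize(d["pixels"][115:200,265:395,::-1],None,fx=6,fy=6,interpolation=cv2.INTER_CUBIC))
E
```

```text
9.15 [400.63402256 220.19474977  29.36637642] -0.00015202810715804024 [ 0.26185553 -0.03238938 -0.72350452] [[-101.1    0.9]] (array([ 0.001, -0.   ,  0.   ]), array([ 0.19,  0.07, -2.01])) (array([ 0.001, -0.   ,  0.   ]), array([  0.19,   0.08, -12.51]))
```

View pics/w8.png

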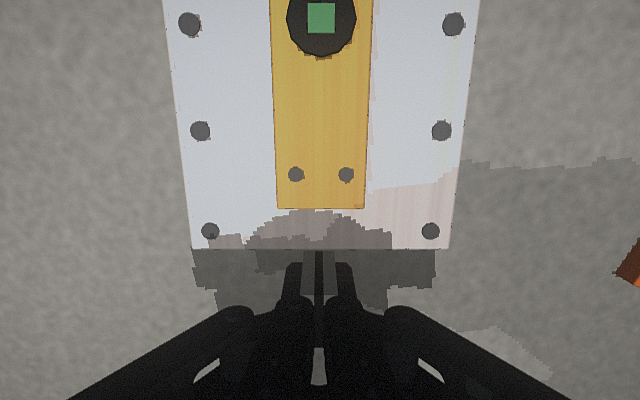

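View pics/d8.png

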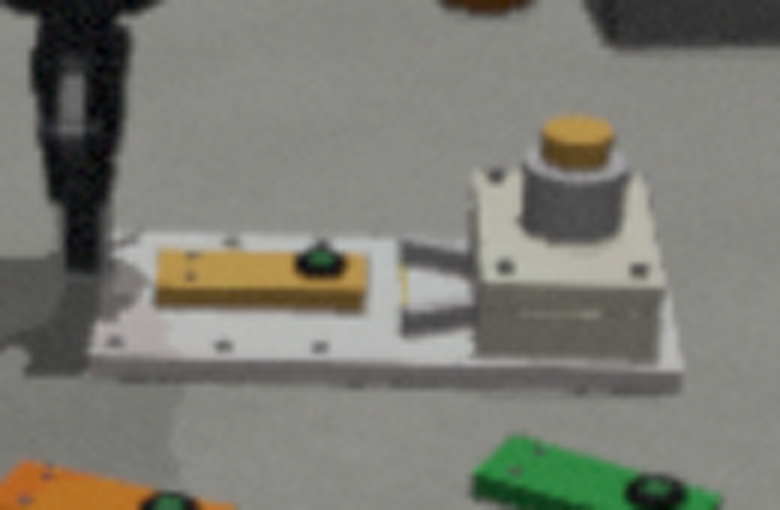

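The fingertips, at about (319,262), are in line with the tail centre at (321,208) and clear of the bar. I'll spread the fingers slightly for two contact points and advance slowly.

Request:
play_rows(steps=[[0,0,0,0.25,0.07,-0.4,0.15],[0,0,0,0.25,0.07,-0.8,0.15],[0,0,0,0.25,0.07,-1.2,0.15],[0,0,0,0.25,0.07,-1.6,0.15],[0,0,0,0.25,0.07,-2.0,0.15]])

```text
t: 9.65
tool_pos: [420.5, 216.9, 26.5]
ee_rot: [-0.165, 1.571, 2.852]
contact_force: [-2.4, 0.8, 2.2]
width: 0.149
```

Request:
play_rows(steps=[[0,0,0,0,0,-0.6,0.15],[0,0,0,0,0,-1.2,0.15],[0,0,0,0,0,-1.8,0.15],[0,0,0,0,0,-2.4,0.15],[0,0,0,0,0,-3.0,0.15]])

```text
t: 10.15
tool_pos: [451.1, 213.1, 26.4]
ee_rot: [3.063, 1.57, -0.203]
contact_force: [-2.0, 0.4, -1.0]
width: 0.148
```

```bash
python3 - <<'E'
from h import *
from rig import arm
c=arm.camera("wrist")
s=arm.observe(); print(s["t"],s["tool_pos"],s["width"],s["contact_force"],st(s["tool_pos"]),delta(s,w(24,0.2,27),YAW-np.pi/2))
cv2.imwrite("pics/w9.png",c["pixels"][:,:,::-1])
E
```

```text
10.2 [452.42110793 212.92756045  26.52919454] 0.1515289390935945 [ 0.70412494  0.88873011 -0.07170182] [[-48.8   0.2]] (array([-0.   , -0.003,  0.   ]), array([-0.03, -0.01, -7.28]))
```

View pics/w9.png

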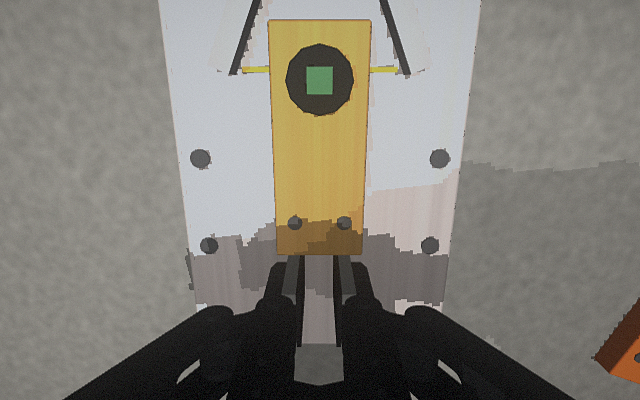

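The shuttle is sliding straight, with its front end now in the flared lead-in at (320,20). I'll keep going.

Request:
play_rows(steps=[[0,0,0,0,0,-0.6,0.15],[0,0,0,0,0,-1.2,0.15],[0,0,0,0,0,-1.8,0.15],[0,0,0,0,0,-2.4,0.15],[0,0,0,0,0,-3.0,0.15]])

```text
t: 10.7
tool_pos: [480.5, 209.4, 26.5]
ee_rot: [3.105, 1.57, -0.161]
contact_force: [-2.5, -0.1, 1.2]
width: 0.149
```

Request:
play_rows(steps=[[0,0,0,0,0,-0.6,0.15],[0,0,0,0,0,-1.2,0.15],[0,0,0,0,0,-1.8,0.15],[0,0,0,0,0,-2.4,0.15],[0,0,0,0,0,-2.9,0.15]])

```text
t: 11.2
tool_pos: [509.6, 205.8, 26.5]
ee_rot: [-3.127, 1.57, -0.11]
contact_force: [-1.9, 0.1, 0.1]
width: 0.15
```

```bash
python3 - <<'E'
from h import *
from rig import arm
c=arm.camera("wrist"); d=arm.camera("side")
s=arm.observe(); print(s["t"],s["tool_pos"],s["width"],s["contact_force"],st(s["tool_pos"]),delta(s,w(24,0.2,27),YAW-np.pi/2))
cv2.imwrite("pics/w10.png",c["pixels"][:,:,::-1])
cv2.imwrite("pics/d10.png",cv2.resize(d["pixels"][115:200,265:395,::-1],None,fx=6,fy=6,interpolation=cv2.INTER_CUBIC))
E
```

```text
11.3 [510.40772497 205.60923097  26.61908833] 0.15277462707292827 [ 0.08513522  0.02048187 -0.77231569] [[9.7 0.1]] (array([-0.   , -0.003,  0.   ]), array([-0.03, -0.01, -1.43]))
```

View pics/w10.png

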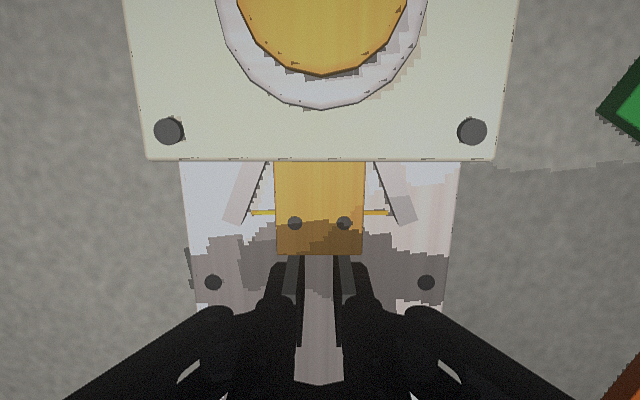

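View pics/d10.png

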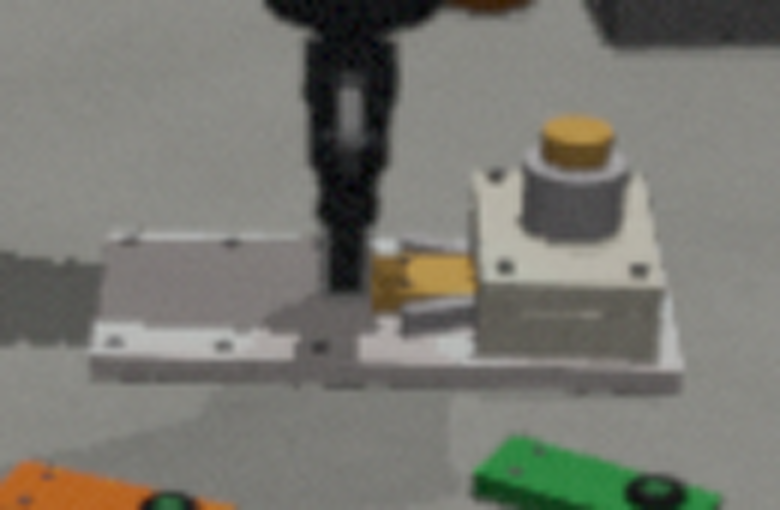

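The front is in the tunnel with no added force, and the tail at (320,254) is about 14 mm short of the line. Now I'll push slowly and watch the force.

Request:
play_rows(steps=[[0,0,0,0,0,-0.25,0.15],[0,0,0,0,0,-0.5,0.15],[0,0,0,0,0,-0.75,0.15],[0,0,0,0,0,-1.0,0.15],[0,0,0,0,0,-1.2,0.15]])

```text
t: 11.8
tool_pos: [521.4, 204.3, 26.5]
ee_rot: [-3.141, 1.569, -0.124]
contact_force: [-0.6, 0.1, -0.7]
width: 0.152
```

Request:
play_rows(steps=[[0,0,0,0,0,-0.1,0.15],[0,0,0,0,0,-0.2,0.15],[0,0,0,0,0,-0.25,0.15]])

```text
t: 12.1
tool_pos: [522.3, 204.2, 26.5]
ee_rot: [0.04, 1.57, 3.058]
contact_force: [-4.6, 0.7, 2.0]
width: 0.149
```

```bash
python3 - <<'E'
from h import *
from rig import arm
c=arm.camera("wrist")
s=arm.observe(); print(s["t"],s["tool_pos"],s["width"],s["contact_force"],st(s["tool_pos"]))
cv2.imwrite("pics/w11.png",c["pixels"][:,:,::-1])
E
```

```text
12.15 [522.44967237 204.17508752  26.48411925] 0.1493156167214166 [-3.16618324  0.33531729  1.75812753] [[21.8  0.2]]
```

View pics/w11.png

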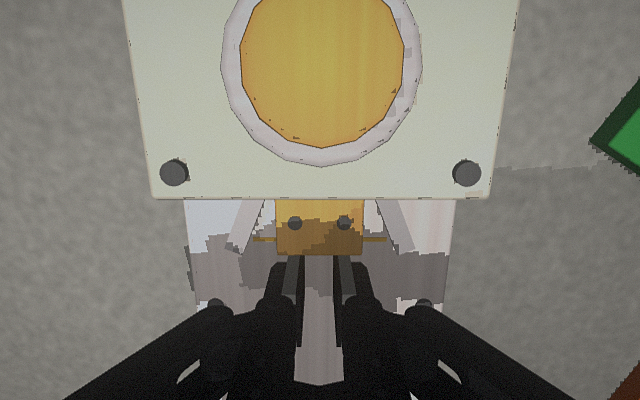

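Request:
play_rows(steps=[[0,0,0,0,0,-0.1,0.15],[0,0,0,0,0,-0.2,0.15],[0,0,0,0,0,-0.3,0.15]])

```text
t: 12.45
tool_pos: [524.7, 204.0, 26.4]
ee_rot: [0.016, 1.568, 3.033]
contact_force: [-6.3, 0.4, 3.8]
width: 0.148
```

```bash
python3 - <<'E'
from h import *
from rig import arm
c=arm.camera("wrist")
s=arm.observe(); print(s["t"],s["tool_pos"],s["width"],s["contact_force"],st(s["tool_pos"]))
im=cv2.cvtColor(np.ascontiguousarray(c["pixels"]),cv2.COLOR_RGB2HSV)
print([(r,im[r,320].tolist()) for r in range(246,262)])
print(st(plane(c,[(320,254),(320,254.5)],24)))
E
```

```text
12.5 [524.73672486 203.95081369  26.43916866] 0.14629743687756908 [-4.83210154  0.46419944  4.73164086] [[24.1  0.3]]
[(246, [17, 129, 105]), (247, [17, 138, 105]), (248, [17, 130, 106]), (249, [16, 137, 106]), (250, [18, 134, 101]), (251, [17, 136, 103]), (252, [18, 152, 97]), (253, [17, 138, 102]), (254, [17, 151, 101]), (255, [14, 59, 103]), (256, [9, 22, 114]), (257, [3, 21, 111]), (258, [9, 17, 108]), (259, [15, 18, 111]), (260, [15, 19, 106]), (261, [11, 19, 110])]
[[35.8 -0. ]
 [35.6 -0. ]]
```

Request:
play_rows(steps=[[0,0,0,0,0,-0.1,0.15],[0,0,0,0,0,-0.2,0.15],[0,0,0,0,0,-0.2,0.15]])

```text
t: 12.8
tool_pos: [524.8, 204.0, 26.4]
ee_rot: [0.026, 1.565, 3.044]
contact_force: [-8.9, 0.6, 6.9]
width: 0.149
```

Request:
play_rows(steps=[[0,0,0,0,0,-0.1,0.15],[0,0,0,0,0,-0.2,0.15],[0,0,0,0,0,-0.2,0.15]])

```text
t: 13.1
tool_pos: [524.8, 204.0, 26.3]
ee_rot: [0.028, 1.561, 3.046]
contact_force: [-11.3, 2.2, 10.3]
width: 0.148
```

```bash
python3 - <<'E'
from h import *
from rig import arm
s=arm.observe(); print(s["t"],s["tool_pos"],s["width"],s["contact_force"],st(s["tool_pos"]))
E
```

```text
13.1 [524.84246633 203.97236482  26.28335869] 0.14831187818871874 [-11.34265199   2.1891971   10.30646564] [[24.2  0.3]]
```

The tool has stopped at station x = 24.2 with the force climbing, so the shuttle is against the stop. I'll back straight off, lift, and look.

Request:
play_rows(steps=[[0,0,0,0,0,0.3,0.15],[0,0,0,0,0,0.8,0.15],[0,0,0,0,0,1.5,0.15],[0,0,0,0,0,3.0,0.15],[0,0,0,0,0,4.5,0.15]])

```text
t: 13.6
tool_pos: [486.0, 208.7, 26.7]
ee_rot: [-3.067, 1.568, -0.05]
contact_force: [-0.8, 0.1, -0.5]
width: 0.148
```

Request:
play_rows(steps=[[0,0,0,-1,0,1.5,0.15],[0,0,0,-4,0,2,0.15],[0,0,0,-8,0,3,0.15],[0,0,0,-8,0,3,0.15],[0,0,0,-8,0,3,0.15]])

```text
t: 14.1
tool_pos: [456.5, 213.1, 107.5]
ee_rot: [-2.672, 1.567, 0.346]
contact_force: [-0.1, 0.1, -0.2]
width: 0.149
```

```bash
python3 - <<'E'
from h import *
from rig import arm
import pickle
D={n:arm.camera(n) for n in("wrist","side","scene")}
s=arm.observe(); print(s["t"],s["tool_pos"],s["contact_force"],st(s["tool_pos"])); pickle.dump((D,s),open("c12.pkl","wb"))
cv2.imwrite("pics/w12.png",D["wrist"]["pixels"][:,:,::-1])
cv2.imwrite("pics/d12.png",cv2.resize(D["side"]["pixels"][115:200,265:395,::-1],None,fx=6,fy=6,interpolation=cv2.INTER_CUBIC))
E
```

```text
14.25 [455.35881186 212.35756953 105.75334458] [ 0.15084438 -0.19765533 -0.54532988] [[-45.8  -0. ]]
```

View pics/w12.png

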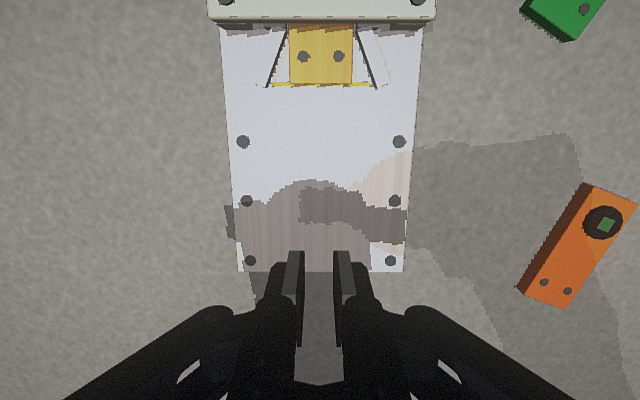

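View pics/d12.png

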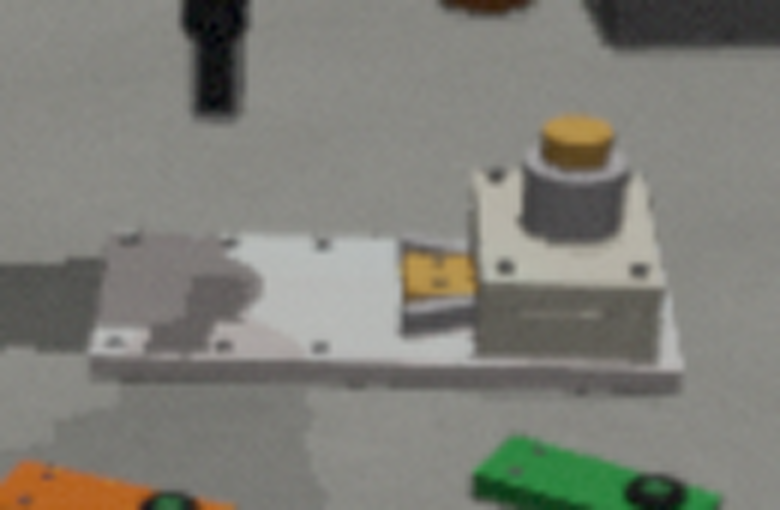

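The tail now stands at the yellow line (row 86, cols 289–352). One measurement against the line in the same picture, plus a check that the tray parts haven't moved.

```bash
python3 - <<'E'
from h import *
from rig import arm
import pickle
D,s=pickle.load(open("c12.pkl","rb")); c=D["wrist"]
a=arm.camera("wrist"); cv2.imwrite("pics/w12b.png",cv2.resize(c["pixels"][15:100,250:390,::-1],None,fx=5,fy=5,interpolation=cv2.INTER_CUBIC))
H=st(plane(c,[(303,56.5),(338.5,56)],24)); print("holes (expect x~49.3)",H,"yaw",np.degrees(np.arctan2(-(H[0]-H[1])[0],(H[0]-H[1])[1])))
print("tail edge",st(plane(c,[(289,82.5),(352,82.5)],24)),"yellow",st(plane(c,[(262,86),(381,86)],12)))
d=pickle.load(open("c0.pkl","rb"))
A=d["scene"]["pixels"].astype(int); B=D["scene"]["pixels"].astype(int)
df=(abs(A-B).max(2)>60).astype(np.uint8)[180:320,150:315]
for b in blobs(df,10): x,y,w_,h=cv2.boundingRect(b); print("changed",x+150,y+180,w_,h)
E
```

```text
holes (expect x~49.3) [[ 49.7  10.1]
 [ 49.9 -10. ]] yaw 0.5700884449988742
tail edge [[ 35.7  18.4]
 [ 35.7 -18.1]] yellow [[ 33.7  35.9]
 [ 33.7 -36.9]]
changed 237 209 41 40
```

View pics/w12b.png

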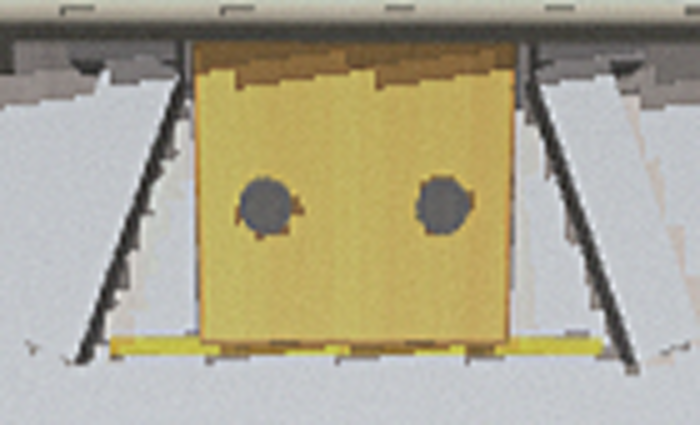

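```bash
python3 - <<'E'
from rig import arm
print(arm.sign_off())
E
```

```text
the job is handed in; nothing more can be done
None
```

The brass shuttle is in the tunnel against the end stop, and I handed the job in at about 14.3 s with the arm lifted clear. No verdict came back.

I picked the large brass shuttle out of the tray and laid it flat and centred on the deck. Then I let go, moved behind it and pushed its tail in until the arm stopped moving forward and the push force rose to about 11 N.

**Last checks:**
- **Position:** measured in the station's frame, the tail is at x ≈ 35.7 mm (35 when fully home). The tail holes are at x ≈ 49.8 mm (49.3 expected).
- **Alignment:** the shuttle is about 0.1 mm off the tunnel's centre line and turned about 0.6°.
- **Tray:** comparing the scene picture before and after, only the spot where the shuttle had lain changed.
- **Bridge:** I saw no sign of the arm touching it; the only force rise was the final push against the stop.

**Disagreements:**
- **Yellow line:** in the last picture it measured x ≈ 33.7 mm instead of 35. I read that row by eye, and it is within the 2 mm calibration.
- **Heights:** two rough pixel picks on the shuttle in the tray read low. The button top came out at 18.8 mm instead of about 22, and a bar corner at 9 mm instead of 17. The tail holes came out at about 16 mm.
- **Upward force:** the final push also put about 10 N upwards on the tool. I did not look into why.

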